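# Tip the pine cones out of the tilt bin into the crate

## Task

Slide the plywood crate up against the foot rail of the steel tilt bin's stand, centred and square, with its high end board facing away from the stand. Then tip the bin right over so that all three pine cones roll into the crate, and let go of it while it hangs dumped; finally take its handle bar again and ease the bin back upright onto its rest without letting it slam, and leave the crate with the cones where it is. Do not move the glue bottle, pot, spool or vine ring.

Things in the scene. Friction and masses are not known exactly. Their poses are not given: they have to be found in the camera images.
- skip (a joint): Tilt of the steel bin about its hinge: 0 = upright on its rest, 1.70 = fully dumped on its stop; positive tips its top towards the hinge's -y side. Its 0.5-0.8 kg holds it upright until tipped over centre (somewhere from 0.55 to 0.75 rad), then it falls to 1.70 by itself and stays. Coming back, below that angle it would fall and slam, so lead it all the way. Needs under 5 N at the bar.
- skip_hinge (a point): Middle of the hinge axis, 165 mm above the table, fixed. x along the axis, y level, away from the dumping side, z up. From here the upright bin spans x +-82, y -102 to +96 (ballast bar on its back), z -14 to +102 mm; its sloping front wall is the pouring chute. Posts of the fixed stand at x +-100 mm: front ones 36 mm wide, 183 mm high; rear ones at y +75, 140 mm high.
- skip_bar (a point): Middle of the bin's handle bar: round, 12 mm thick, parallel to the hinge axis (x), 114 mm free between two 10 mm posts. Turns with the bin (axes as skip_hinge when upright). Upright it lies at y +85, z +155 mm from skip_hinge (177 mm radius, 320 mm above the table), 53 mm above the rear rim; dumped at about y -165, z +64 mm.
- dock (a point): Where the crate's middle (crate_mid) is when the crate is centred and home against the stand's foot rail: 142 mm on the -y side of the hinge, 19 mm above the table. x along the rail, y towards the stand. The rail is a steel bar 30 mm high, 230 mm long, its front face 90 mm from here in +y.
- crate_mid (a point): Centre of the loose plywood crate, half-way up its low walls (19 mm above its underside). Crate 200 mm (x) by 180 mm (y), floor 6 mm, low walls 10 mm thick and 38 mm high on three sides; the end board at -y is 12 mm thick and 80 mm high. +y end goes against the foot rail. 0.25 to 0.5 kg; it slides on the table.
- crate_board (a point): Middle of the top edge of the crate's high end board (12 mm thick, spans the crate's 200 mm width), 80 mm above the crate's underside, 84 mm from the crate's middle; a good place to pinch across the board (crate's y) from above. Axes as crate_mid.
- cone1_mid (a point): Centre of a brown pine cone, 66 mm long, 42 mm thick, long axis x, about 30 g; starts lying in the bin.
- cone2_mid (a point): Centre of a brown pine cone, 66 mm long, 42 mm thick, long axis x, about 30 g; starts lying in the bin.
- cone3_mid (a point): Centre of a brown pine cone, 66 mm long, 42 mm thick, long axis x, about 30 g; starts lying in the bin.
- glue: Bystander: white glue bottle, 54 mm thick, 150 mm tall; origin under its centre.
- pot: Bystander: terracotta pot, 90 mm wide, 80 mm tall; origin under its centre.
- spool: Bystander: bare wooden spool standing on end, 64 mm wide, 68 mm tall; origin under its centre.
- vine_ring: Bystander: brown wreath base of twisted vine, lying flat, about 145 mm across, 35 mm tall; origin under its centre.

How it is judged:
On the way, in this order (a step that is already met when the one before it is completed fails the run):
1. The crate stands centred and square against the foot rail, high board outwards, with the bin still upright (x of crate_mid in the frame of dock between -0.03 and 0.03 m and y of crate_mid in the frame of dock between -0.02 and 0.02 m and angle between the y axis of crate_mid and the y axis of dock, either way round below 0.17 rad and angle between crate_mid's own z axis and vertical below 0.05 rad and z of crate_mid in the frame of skip_hinge below -0.138 m and y of crate_board in the frame of dock below -0.05 m and value of joint skip below 0.2 rad), for 0.2 s.
2. The bin hangs fully dumped and let go, all three cones in the crate (value of joint skip above 1.55 rad and velocity of joint skip between -0.1 and 0.1 rad/s and contact force between each of the arm, the fingers and anything else below 0.3 N and x of cone1_mid in the frame of crate_mid between -0.09 and 0.09 m and y of cone1_mid in the frame of crate_mid between -0.08 and 0.082 m and z of each of cone1_mid, cone2_mid, cone3_mid in the frame of crate_mid below 0.055 m and x of cone2_mid in the frame of crate_mid between -0.09 and 0.09 m and y of cone2_mid in the frame of crate_mid between -0.08 and 0.082 m and x of cone3_mid in the frame of crate_mid between -0.09 and 0.09 m and y of cone3_mid in the frame of crate_mid between -0.08 and 0.082 m), for 0.2 s.
At the end, for the whole second after the job is handed in: The bin is upright on its rest (within 0.06 rad) and still; the crate is still home: within 20 mm of the rail-home position in y, 30 mm sideways, 0.17 rad of square, flat on the table, high board outwards; all three cones lie inside the crate; the robot touches nothing (value of joint skip below 0.06 rad and velocity of joint skip between -0.1 and 0.1 rad/s and x of crate_mid in the frame of dock between -0.03 and 0.03 m and y of crate_mid in the frame of dock between -0.02 and 0.02 m and angle between the y axis of crate_mid and the y axis of dock, either way round below 0.17 rad and angle between crate_mid's own z axis and vertical below 0.05 rad and z of crate_mid in the frame of skip_hinge below -0.138 m and y of crate_board in the frame of dock below -0.05 m and x of cone1_mid in the frame of crate_mid between -0.09 and 0.09 m and y of cone1_mid in the frame of crate_mid between -0.08 and 0.082 m and z of each of cone1_mid, cone2_mid, cone3_mid in the frame of crate_mid below 0.055 m and x of cone2_mid in the frame of crate_mid between -0.09 and 0.09 m and y of cone2_mid in the frame of crate_mid between -0.08 and 0.082 m and x of cone3_mid in the frame of crate_mid between -0.09 and 0.09 m and y of cone3_mid in the frame of crate_mid between -0.08 and 0.082 m and contact force between each of the arm, the fingers and anything else below 0.3 N).
It fails at once if The bin slams back (faster than 1.5 rad/s while within 0.25 rad of upright) (value of joint skip below 0.25 rad and velocity of joint skip below -1.5 rad/s).
It fails at once if The glue bottle is moved more than 30 mm (distance of glue from where it was at the start of the episode above 0.03 m).
It fails at once if The terracotta pot is moved more than 30 mm (distance of pot from where it was at the start of the episode above 0.03 m).
It fails at once if The spool is moved more than 30 mm (distance of spool from where it was at the start of the episode above 0.03 m).
It fails at once if The vine ring is moved more than 30 mm (distance of vine_ring from where it was at the start of the episode above 0.03 m).
It also fails if it takes over 72 s, if anything falls off the work surface, if the arm or the gripper's body presses on something with over 40 N, if the wrist force passes 120 N, or if a joint passes its speed limit or range.

## Robot

A 7-joint arm with a two-finger parallel gripper is mounted at the origin on the work surface. World frame = base frame: x ahead of the robot, y to its left, z up, the work surface at z = 0. Lengths are in m, angles in rad, forces in N, time in s.
With the tool pointing down it reaches from about 0.425 to 0.95 m from the base axis. Payload 16.7 kg.
Tool frame: the origin (TCP) lies on the centre line of the jaws, within the pads' length; the fingertips stand 11 mm ahead of it and the grasp point (between the pads) lies 8 mm behind it; z points along the fingers, y is the direction in which the jaws open and shut (so a half turn about z gives the same grasp; the last joint's range is limited). The gripper opens to 94 mm and grips with 3 to 60 N. Pads are 16 mm wide; open, the fingers measure 119 mm over their backs; the gripper's body (75 mm by 177 mm) begins 78 mm behind the grasp point.
Start: joints at [-1.345, 0.426, 0.074, 1.606, -0.034, 1.111, -0.067], TCP at [0.248, 0.628, 0.216] pointing down, gripper open.
Joint ranges: [-2.85, 2.85], [-0.5, 2.14], [-1.23, 1.37], [0.21, 2.46], [-1.02, 4.16], [0.16, 2.05], [-2.73, 2.73]. Speed limits (rad/s): [1.89, 1.89, 2.39, 2.39, 3.01, 3.01, 3.01].

## Interface

Orientations are given as a 3x3 rotation matrix whose columns are the frame's x, y, z axes.
In Python, from cell import sensors, cams, env, spotter gives the robot as it stands.
- The arm moves only by the tool drive_tool, never from a script. Its arguments are lists of equal length, an entry for each row: "dp": the shift along the world's x, y, z in cm, a list of three; "dr": the turn, a rotation vector about the world's x, y, z in degrees, a list of three. In form: {"dp": [[x, y, z], ...], "dr": [[rx, ry, rz], ...]}. A call has 1 to 5 rows; each row shifts and turns the commanded pose from where the row before left it; what a row does not reach is not made up. A row lasts 1/10 s, in which the tool goes at most 50 mm and 8.59 degrees, less where a joint would pass 70% of its speed; a pose out of reach is approached as far as the arm can. A call with a gripper value outside its range is refused whole. "gripper" is the closure, from 0 (fully open) to 1 (shut), set as the call begins (left out, the last holds). The fingers move at their own pace and stop on an object; "squeeze" is the grip in N (left out, the last holds). Time passes only in rows, so rows that do not move let the fingers close. It gives the time, the measured TCP pose, the force and the opening at its end, in the units of the state.
- sensors.get_state(): the state, without advancing time (a new reading comes with each control period).
- cams.get_image(name): name is "side" or "top"; returns a dict with "img" (420x560x3 uint8, red, green, blue), "fx", "fy", "cx", "cy" (pixels), "camera_from_world" (4x4, takes a point from world to camera coordinates). Camera axes: x right, y up, looking along -z (the intrinsics and any distortion apply to the point x, -y, -z); pixel columns grow to the right and rows downward; lengths in m; the calibration is good to about 2 mm. A picture is of the moment at which its call begins. There is no depth.
- env.job_done(): hands the job in, once; it reports no verdict.
Trained networks look in the newest picture that a camera, given by its name, has taken for a name from the list of things; names that differ only in an ending like _2 or _b are one class to them, and where a whole thing is asked for, a point or a joint stands for the part that bears it (a point fixed in the world has none). Each returns a list of dicts, best first, with "score" (0 to 1); they miss things now and then, are a little off and sometimes report something else, mostly with a low value. They report only what shows in the picture. A call takes as long as a camera call.
- spotter.look_for(target, camera): "at" ([x, y, z] in m, in the coordinates of the camera as it stood for that picture, good to about 4 mm: the middle of the surface that is visible of it).
The state is a dict: "time": time; "qpos": joint angles; "qd": joint speeds; "joint_efforts": joint torques, N m; "tcp_pos": TCP position; "tool_rot": TCP orientation; "ft_force": force on the tool from outside, world axes, zero at the start; "wrist_torque": the same for the moment, N m; "gripper_width": finger opening in m.
Only numpy, scipy, OpenCV 4.12 (cv2) and the standard library are available. Lean on these libraries where they do the work, as an engineer would, in place of code of your own. Each camera call takes 0.05 s, during which the arm holds its last target. There are 200 camera calls.

## Working session

There is one attempt and no reset: what is moved stays moved. The work goes in short steps, Python scripts to look and compute and a tool call to move; the robot and the scene stay as the last step left them, time stands still between calls to the robot, and variables do not carry over. Pictures are saved under pics/ and viewed, about 8 in all and at most 12, crops included, and the job is handed in when it is done.

Besides the shell and the picture viewer there is one more tool, called after "Call:" in YAML: its name, and indented under it one key for each argument. drive_tool: Moves the arm, as the interface text tells. Its arguments: {"type":"object","properties":{"dp":{"type":"array","items":{"type":"array","items":{"type":"number"}}},"dr":{"type":"array","items":{"type":"array","items":{"type":"number"}}},"gripper":{"type":"number"},"squeeze":{"type":"number"}},"required":["dp","dr"]}

```bash
mkdir -p pics
cat > h.py <<'E'
import numpy as np, cv2
from cell import sensors, cams, env, spotter
def shot(n,f=None):
    d=cams.get_image(n)
    if f: cv2.imwrite('pics/'+f+'.png',d['img'][:,:,::-1])
    return d
def look(t,n,d):
    Ti=np.linalg.inv(d['camera_from_world'])
    return [(np.round((Ti@np.r_[r['at'],1])[:3],3).tolist(),round(r['score'],2)) for r in spotter.look_for(t,n)[:3]]
def proj(d,p):
    c=(d['camera_from_world']@np.r_[p,1])[:3]; x,y,z=c[0],-c[1],-c[2]
    return np.array([d['cx']+d['fx']*x/z,d['cy']+d['fy']*y/z])
def ray(d,u,v,z0):
    Ti=np.linalg.inv(d['camera_from_world']); o=Ti[:3,3]
    r=Ti[:3,:3]@np.array([(u-d['cx'])/d['fx'],-(v-d['cy'])/d['fy'],-1]); return o+r*(z0-o[2])/r[2]
E
python3 - <<'E'
from h import *
ds={}
for n in('top','side'):
    d=shot(n,n+'1'); 
    print(n,d['fx'],d['cx'],d['cy'],[k for k in d],np.round(np.linalg.inv(d['camera_from_world'])[:3,3],3))
    for t in 'skip skip_bar crate_mid crate_board cone1_mid glue pot spool vine_ring'.split(): print(t,look(t,n,d))
s=sensors.get_state(); print(s)
a=cv2.imread('pics/top1.png'); b=cv2.imread('pics/side1.png')
E
```

```text
top 544.3420587800402 272.9356322556922 199.4651029278844 ['img', 'fx', 'fy', 'cx', 'cy', 'camera_from_world'] [0.369 0.058 1.538]
skip [([0.533, 0.144, 0.199], 0.6)]
skip_bar [([0.535, 0.145, 0.201], 0.57)]
crate_mid [([0.468, -0.262, 0.009], 0.87)]
crate_board [([0.468, -0.263, 0.001], 0.78), ([0.532, 0.145, 0.196], 0.43)]
cone1_mid [([0.484, 0.206, 0.19], 0.79)]
glue [([0.736, -0.249, 0.099], 0.65)]
pot [([0.472, 0.491, 0.032], 0.61)]
spool [([0.283, 0.281, 0.07], 0.94)]
vine_ring [([0.649, 0.396, 0.03], 0.83), ([0.566, 0.206, 0.19], 0.73), ([0.516, 0.162, 0.186], 0.72)]
side 387.26920854325067 277.9515250316705 217.8154969789795 ['img', 'fx', 'fy', 'cx', 'cy', 'camera_from_world'] [ 0.301 -0.7    0.635]
skip [([0.529, 0.183, 0.224], 0.58)]
skip_bar [([0.523, 0.179, 0.226], 0.96)]
crate_mid [([0.482, -0.24, 0.011], 0.64)]
crate_board [([0.485, -0.243, 0.008], 0.85)]
cone1_mid [([0.489, 0.205, 0.188], 0.5)]
glue [([0.721, -0.271, 0.078], 0.77)]
pot [([0.451, 0.459, 0.06], 0.86)]
spool [([0.276, 0.264, 0.04], 0.76)]
vine_ring [([0.63, 0.335, 0.018], 0.64)]
{'time': 1.0, 'qpos': array([-1.34448387,  0.42606507,  0.07390856,  1.60598646, -0.03409421,
        1.1107539 , -0.06709103]), 'qd': array([ 0.00125314,  0.00245756, -0.00218602,  0.00050989, -0.00064065,
       -0.0023771 ,  0.00112865]), 'joint_efforts': array([ 2.12486026e-03, -9.35533190e+01,  3.66367534e+00, -4.54552817e+01,
       -4.90497169e-02,  1.25889131e-02, -1.36807881e-05]), 'tcp_pos': array([0.24776251, 0.62787332, 0.21649634]), 'tool_rot': array([[-9.30190036e-01,  3.67078326e-01, -1.11963729e-05],
       [ 3.67078324e-01,  9.30190035e-01,  5.18593940e-05],
       [ 2.94512140e-05,  4.41291458e-05, -9.99999999e-01]]), 'ft_force': array([-0.27992408,  0.51262994,  0.97784371]), 'wrist_torque': array([-0.04196555,  0.03222927,  0.02511087]), 'gripper_width': 0.09382169862549082}
```

View pics/top1.png

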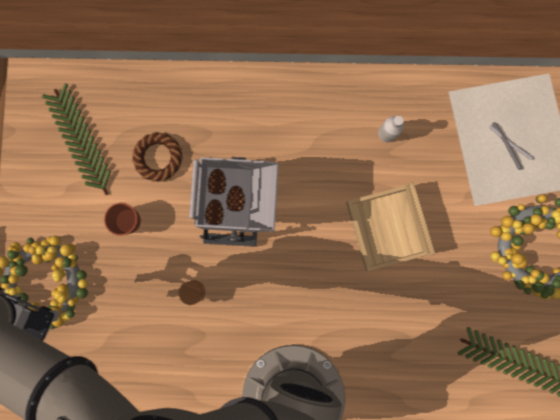

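View pics/side1.png

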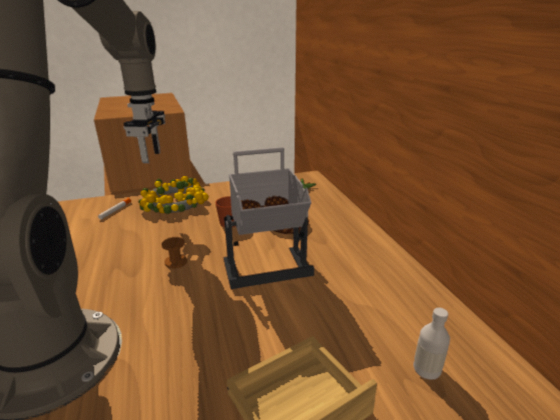

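Run:
```python
from h import *
a=cv2.imread('pics/top1.png')[140:280,180:440]; b=cv2.imread('pics/side1.png')[140:420,170:470]
cv2.imwrite('pics/topz.png',cv2.resize(a,None,fx=3,fy=3,interpolation=3)); cv2.imwrite('pics/sidez.png',cv2.resize(b,None,fx=2.1,fy=2.1,interpolation=3))
```

```text
(no output)
```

View pics/topz.png

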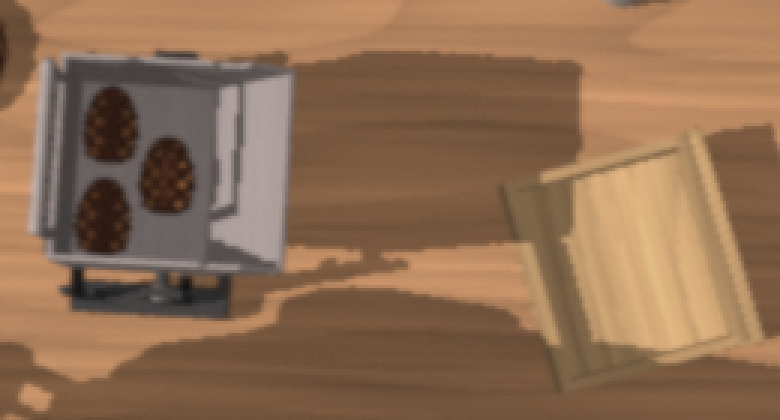

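View pics/sidez.png

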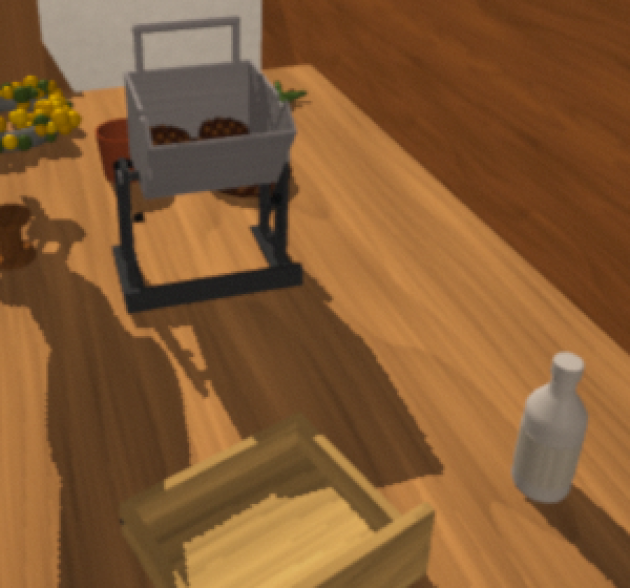

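```bash
cat > fit.py <<'E'
from h import *
from scipy.optimize import least_squares
def fit(obs,x0):  # obs: (cam dict, crop off, scale, [(local xyz),(px)])
    def res(p):
        c,s=np.cos(p[2]),np.sin(p[2]); r=[]
        for d,o,sc,l,q in obs:
            w=[p[0]+c*l[0]-s*l[1],p[1]+s*l[0]+c*l[1],l[2]]
            r.append(proj(d,w)-(np.array(o)+np.array(q)/sc))
        return np.ravel(r)
    f=least_squares(res,x0,loss='soft_l1'); return f.x,f.fun.reshape(-1,2).round(1)
E
python3 - <<'E'
from fit import *
T=cams.get_image('top');S=cams.get_image('side')
t=lambda l,q:(T,(180,140),3,l,q); s=lambda l,q:(S,(170,140),2.1,l,q)
b=[t((.062,.085,.32),(47,65)),t((-.062,.085,.32),(38,233)),t((.082,-.102,.267),(295,68)),t((-.082,-.102,.267),(280,272)),
 s((-.115,-.052,.03),(126,292)),s((.115,-.052,.03),(300,265)),s((-.115,-.052,0),(131,312)),s((.115,-.052,0),(301,284)),s((-.062,.085,.32),(138,30)),s((.062,.085,.32),(237,22))]
x,r=fit(b,[.53,.15,-.06]);print('hinge',x.round(4),np.degrees(x[2]));print(r.tolist())
c_,s_=np.cos(x[2]),np.sin(x[2]);
W=lambda a,b_:(x[0]+c_*a-s_*b_,x[1]+s_*a+c_*b_)
print('dock',W(0,-.142),'bar',W(0,.085),'dumpbar',W(0,-.165))
c=[t((.1,.09,.038),(500,185)),t((-.1,.09,.038),(560,392)),t((.1,-.09,.08),(698,128)),t((-.1,-.09,.08),(766,340)),s((-.1,.09,.038),(122,518)),s((.1,.09,.038),(302,415)),s((.1,-.09,.08),(434,508))]
x,r=fit(c,[.47,-.25,.28]);print('crate',x.round(4),np.degrees(x[2]));print(r.tolist())
c_,s_=np.cos(x[2]),np.sin(x[2]);print('board',x[0]+s_*.084,x[1]-c_*.084)
E
```

```text
hinge [ 0.5245  0.157  -0.041 ] -2.349852666044422
[[0.3, -0.2], [-0.8, -1.8], [0.2, -0.9], [1.2, 0.2], [-0.8, 0.3], [1.2, -0.2], [-2.4, 0.1], [0.3, -0.2], [-0.8, -1.6], [-1.0, -1.8]]
dock (np.float64(0.5186479545555226), np.float64(0.015167047207852835)) bar (np.float64(0.5279552200192658), np.float64(0.2419761625660928)) dumpbar (np.float64(0.5177049276583151), np.float64(-0.007813612057519514))
crate [ 0.4667 -0.2567  0.2818] 16.143690156290724
[[0.9, -0.9], [1.2, 0.3], [1.0, -0.9], [0.1, 0.2], [-2.2, -8.1], [-1.6, -2.6], [0.8, -0.1]]
board 0.49007379391966627 -0.33741394353430443
```

Run:
```python
from fit import *
T=cams.get_image('top');S=cams.get_image('side')
t=lambda l,q:(T,(180,140),3,l,q)
out=[]
for zf,zn in((.038,.08),(.08,.038)):
    c=[t((.1,.09,zf),(500,185)),t((-.1,.09,zf),(560,392)),t((.1,-.09,zn),(698,128)),t((-.1,-.09,zn),(766,340))]
    x,r=fit(c,[.47,-.25,.28]);print(x,r.tolist())
    im=cv2.resize(S['img'][270:420,200:400,::-1].copy(),None,fx=3.9,fy=3.9,interpolation=3)
    c_,s_=np.cos(x[2]),np.sin(x[2])
    P=lambda l:tuple(int(v) for v in (proj(S,[x[0]+c_*l[0]-s_*l[1],x[1]+s_*l[0]+c_*l[1],l[2]])-[200,270])*3.9)
    for y,h in((.09,zf),(-.09,zn)):
        q=[P((.1,y,h)),P((-.1,y,h)),P((-.1,y,0)),P((.1,y,0))]
        cv2.polylines(im,[np.array(q)],True,(0,0,255),1)
    for sx in(.1,-.1): cv2.polylines(im,[np.array([P((sx,.09,.038)),P((sx,-.09,.038))])],False,(255,0,0),1)
    out.append(im[:, :400] if 0 else cv2.resize(im,(400,300)))
cv2.imwrite('pics/hyp.png',np.hstack(out))
```

```text
[ 0.46574389 -0.25450025  0.28558811] [[0.0, -0.4], [0.5, 0.8], [0.0, -0.7], [-0.6, 0.3]]
[ 0.46740115 -0.25524678  0.28720285] [[2.3, -2.7], [3.6, 0.5], [-3.6, 0.9], [-4.8, -0.1]]
```

View pics/hyp.png

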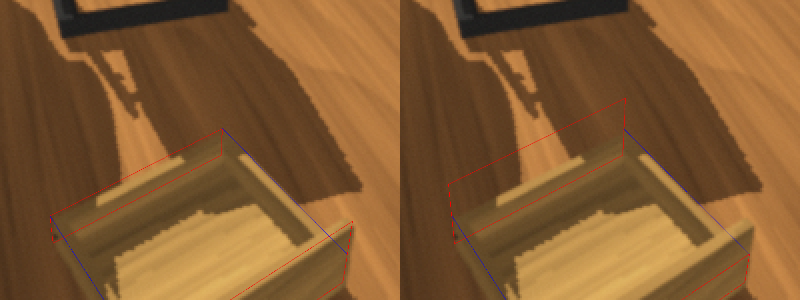

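Call:
drive_tool:
  dp:
    - [2,-3,3.3]
    - [2,-3,3.3]
    - [2,-3,3.3]
    - [2,-3,3.3]
    - [2,-3,3.3]
  dr:
    - [0,0,0]
    - [0,0,0]
    - [0,0,0]
    - [0,0,0]
    - [0,0,0]

```text
time: 1.7
tcp_pos: [0.3483, 0.4763, 0.383]
tool_rot: [[-0.93, 0.367, 0.0], [0.367, 0.93, 0.0], [0.0, 0.0, -1.0]]
ft_force: [0.1, 0.6, -0.1]
gripper_width: 0.0941
```

Call:
drive_tool:
  dp:
    - [1.5,-4.5,0.4]
    - [1.5,-4.5,0.4]
    - [1.5,-4.5,0.4]
    - [1.5,-4.5,0.4]
    - [1.5,-4.5,0.4]
  dr:
    - [0,0,2.5]
    - [0,0,2.5]
    - [0,0,2.5]
    - [0,0,2.5]
    - [0,0,2.5]

```text
time: 2.2
tcp_pos: [0.423, 0.2508, 0.4019]
tool_rot: [[-0.988, 0.155, 0.0], [0.155, 0.988, 0.001], [-0.0, 0.001, -1.0]]
ft_force: [-0.2, 0.3, -0.3]
gripper_width: 0.094
```

Call:
drive_tool:
  dp:
    - [0,-4.8,0]
    - [0,-4.8,0]
    - [0,-4.8,0]
    - [0,-4.8,0]
    - [0,-4.8,0]
  dr:
    - [0,0,2.5]
    - [0,0,2.5]
    - [0,0,2.5]
    - [0,0,2.5]
    - [0,0,2.5]

```text
time: 2.7
tcp_pos: [0.4223, 0.0108, 0.4016]
tool_rot: [[-0.998, -0.062, 0.0], [-0.062, 0.998, 0.001], [-0.0, 0.001, -1.0]]
ft_force: [-0.4, 0.1, 0.9]
gripper_width: 0.0943
```

Call:
drive_tool:
  dp:
    - [0.8,-4.6,-0.5]
    - [0.8,-4.6,-0.5]
    - [0.8,-4.6,-0.5]
    - [0.8,-4.6,-0.5]
    - [0.8,-4.6,-0.5]
  dr:
    - [0,0,2.5]
    - [0,0,2.5]
    - [0,0,2.5]
    - [0,0,2.5]
    - [0,0,2.5]

```text
time: 3.2
tcp_pos: [0.4625, -0.2191, 0.3769]
tool_rot: [[-0.961, -0.277, 0.002], [-0.277, 0.961, 0.001], [-0.002, 0.0, -1.0]]
ft_force: [1.6, 0.8, -1.3]
gripper_width: 0.0941
```

Call:
drive_tool:
  dp:
    - [0.5,-2.3,-3.5]
    - [0.5,-2.3,-3.5]
    - [0.5,-2.3,-3.5]
    - [0.5,-2.3,-3.5]
    - [0.5,-2.3,-3.5]
  dr:
    - [0,0,0]
    - [0,0,0]
    - [0,0,0]
    - [0,0,0]
    - [0,0,0]

```text
time: 3.7
tcp_pos: [0.4879, -0.3329, 0.1994]
tool_rot: [[-0.961, -0.275, -0.001], [-0.275, 0.961, -0.0], [0.001, 0.0, -1.0]]
ft_force: [0.8, -0.2, 1.2]
gripper_width: 0.0941
```

Call:
drive_tool:
  dp:
    - [0.1,-0.2,-3.5]
    - [0,0,-3.5]
    - [0,0,-3.5]
    - [0,0,-3]
    - [0,0,-0.6]
  dr:
    - [0,0,0]
    - [0,0,0]
    - [0,0,0]
    - [0,0,0]
    - [0,0,0]

```text
time: 4.2
tcp_pos: [0.4872, -0.3333, 0.0578]
tool_rot: [[-0.962, -0.275, -0.003], [-0.275, 0.962, 0.002], [0.003, 0.003, -1.0]]
ft_force: [0.4, 0.1, 0.3]
gripper_width: 0.094
```

Call:
drive_tool:
  dp:
    - [0,0,0]
    - [0,0,0]
    - [0,0,0]
    - [0,0,0]
    - [0,0,0]
  dr:
    - [0,0,0]
    - [0,0,0]
    - [0,0,0]
    - [0,0,0]
    - [0,0,0]
  gripper: 1
  squeeze: 25

```text
time: 4.7
tcp_pos: [0.4892, -0.334, 0.0612]
tool_rot: [[-0.961, -0.275, 0.001], [-0.275, 0.961, -0.0], [-0.001, -0.001, -1.0]]
ft_force: [0.0, 0.0, 0.7]
gripper_width: 0.0576
```

Call:
drive_tool:
  dp:
    - [0,0,0]
    - [0,0,0]
  dr:
    - [0,0,0]
    - [0,0,0]

```text
time: 4.9
tcp_pos: [0.4888, -0.334, 0.0606]
tool_rot: [[-0.961, -0.275, 0.0], [-0.275, 0.961, -0.0], [-0.0, -0.0, -1.0]]
ft_force: [0.3, 0.2, 0.5]
gripper_width: 0.0414
```

Call:
drive_tool:
  dp:
    - [0,0,0]
    - [0,0,0]
    - [0,0,0]
    - [0,0,0]
    - [0,0,0]
  dr:
    - [0,0,0]
    - [0,0,0]
    - [0,0,0]
    - [0,0,0]
    - [0,0,0]

```text
time: 5.4
tcp_pos: [0.4887, -0.3343, 0.0605]
tool_rot: [[-0.961, -0.275, 0.0], [-0.275, 0.961, -0.0], [0.0, -0.0, -1.0]]
ft_force: [-0.1, -1.5, -0.7]
gripper_width: 0.0121
```

Run:
```python
from h import *
T=cams.get_image('top'); print(look('crate_mid','top',T)); s=sensors.get_state(); print(s['gripper_width'],s['tcp_pos'],s['ft_force'],s['qpos'])
```

```text
[([0.497, -0.23, 0.008], 0.82), ([0.525, 0.151, 0.182], 0.34)]
0.011810364639802264 [ 0.48864166 -0.33423117  0.06046847] [ 0.4241967  -1.11272092  0.31226958] [ 0.04857232  0.54374222  0.58070778  1.94732039 -0.41898239  0.77132999
  2.7184957 ]
```

Call:
drive_tool:
  dp:
    - [0.2,2,0]
    - [0.4,3,0]
    - [0.4,3,0]
    - [0.4,3,0]
    - [0.4,3,0]
  dr:
    - [0,0,-2]
    - [0,0,-2.5]
    - [0,0,-2.5]
    - [0,0,-2.5]
    - [0,0,-2.5]

```text
time: 6.0
tcp_pos: [0.5066, -0.193, 0.0605]
tool_rot: [[-0.998, -0.067, -0.0], [-0.067, 0.998, -0.0], [0.0, -0.0, -1.0]]
ft_force: [0.6, -1.9, -2.3]
gripper_width: 0.0118
```

Call:
drive_tool:
  dp:
    - [0.4,3,0]
    - [0.4,3,0]
    - [0,2,0]
    - [0,1,0]
    - [0,1,0]
  dr:
    - [0,0,-2.5]
    - [0,0,-2.5]
    - [0,0,-1.7]
    - [0,0,0]
    - [0,0,0]

```text
time: 6.5
tcp_pos: [0.5146, -0.0935, 0.0604]
tool_rot: [[-0.999, 0.047, -0.0], [0.047, 0.999, -0.0], [0.0, -0.0, -1.0]]
ft_force: [-0.2, -1.6, -1.4]
gripper_width: 0.0119
```

Run:
```python
from h import *
T=shot('top','top2');S=shot('side','side2'); s=sensors.get_state(); print(s['gripper_width'],s['tcp_pos'],s['ft_force'])
a=cv2.resize(T['img'][150:290,190:390,::-1],None,fx=2.4,fy=2.4,interpolation=3); b=cv2.resize(S['img'][180:400,180:380,::-1],None,fx=336/220,fy=336/220)
cv2.imwrite('pics/c2.png',np.hstack([a,b]))
```

```text
0.011863182169960101 [ 0.51465945 -0.09300791  0.06046239] [ 0.97639251  2.02187953 -0.94292025]
```

View pics/c2.png

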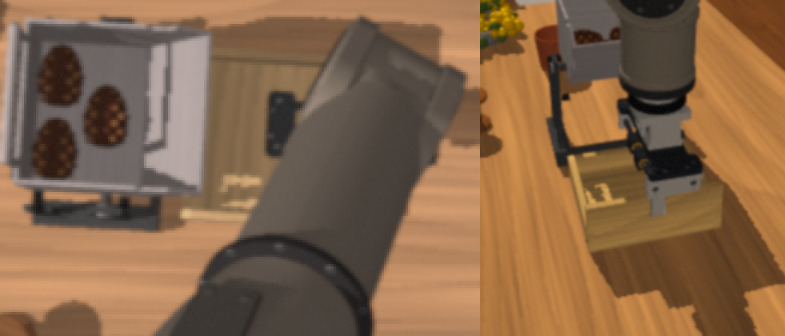

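Call:
drive_tool:
  dp:
    - [0,0.6,0]
    - [0,0.6,0]
    - [0,0.4,0]
    - [0,0.3,0]
    - [0,0,0]
  dr:
    - [0,0,0]
    - [0,0,0]
    - [0,0,0]
    - [0,0,0]
    - [0,0,0]

```text
time: 7.1
tcp_pos: [0.5147, -0.0745, 0.0605]
tool_rot: [[-0.999, 0.047, -0.0], [0.047, 0.999, 0.0], [0.0, 0.0, -1.0]]
ft_force: [0.2, 2.0, -0.7]
gripper_width: 0.0118
```

Call:
drive_tool:
  dp:
    - [0,0.2,0]
    - [0,0.2,0]
    - [0,0,0]
  dr:
    - [0,0,0]
    - [0,0,0]
    - [0,0,0]

```text
time: 7.4
tcp_pos: [0.5147, -0.0708, 0.0604]
tool_rot: [[-0.999, 0.048, -0.0], [0.048, 0.999, 0.0], [0.0, 0.0, -1.0]]
ft_force: [0.5, 1.2, -1.2]
gripper_width: 0.0117
```

Call:
drive_tool:
  dp:
    - [0,0.2,0]
    - [0,0.2,0]
    - [0,0,0]
  dr:
    - [0,0,0]
    - [0,0,0]
    - [0,0,0]

```text
time: 7.7
tcp_pos: [0.5158, -0.0685, 0.0609]
tool_rot: [[-0.999, 0.048, 0.002], [0.048, 0.999, -0.002], [-0.003, -0.002, -1.0]]
ft_force: [3.8, -10.3, -0.8]
gripper_width: 0.0117
```

Call:
drive_tool:
  dp:
    - [0,0.2,0]
    - [0,0.1,0]
    - [0,0,0]
  dr:
    - [0,0,0]
    - [0,0,0]
    - [0,0,0]

```text
time: 8.0
tcp_pos: [0.5161, -0.0683, 0.0613]
tool_rot: [[-0.999, 0.051, 0.004], [0.051, 0.999, -0.005], [-0.004, -0.005, -1.0]]
ft_force: [3.8, -25.6, 1.6]
gripper_width: 0.0122
```

Call:
drive_tool:
  dp:
    - [0,-0.3,0]
    - [0,0,0]
    - [0,0,0]
    - [0,0,0]
    - [0,0,0]
  dr:
    - [0,0,0]
    - [0,0,0]
    - [0,0,0]
    - [0,0,0]
    - [0,0,0]
  gripper: 0.4

```text
time: 8.5
tcp_pos: [0.5147, -0.0667, 0.0604]
tool_rot: [[-0.999, 0.047, -0.0], [0.047, 0.999, 0.0], [0.0, 0.0, -1.0]]
ft_force: [0.4, -0.1, 1.0]
gripper_width: 0.0485
```

Call:
drive_tool:
  dp:
    - [0,0,1]
    - [0,0,3.5]
    - [0,0,4.5]
    - [0,0,4.5]
    - [0,0,4.5]
  dr:
    - [0,0,0]
    - [0,0,0]
    - [0,0,0]
    - [0,0,0]
    - [0,0,0]

```text
time: 9.0
tcp_pos: [0.5142, -0.0675, 0.2427]
tool_rot: [[-0.999, 0.049, -0.0], [0.049, 0.999, -0.0], [0.0, -0.0, -1.0]]
ft_force: [0.3, 0.3, -0.2]
gripper_width: 0.056
```

Call:
drive_tool:
  dp:
    - [0,0,4.5]
    - [0,0,4.5]
    - [0,0,4.5]
    - [0,0,4.5]
    - [0,0,0]
  dr:
    - [0,0,0]
    - [0,0,0]
    - [0,0,0]
    - [0,0,0]
    - [0,0,0]
  gripper: 0.2

```text
time: 9.5
tcp_pos: [0.5161, -0.068, 0.426]
tool_rot: [[-0.999, 0.049, 0.007], [0.049, 0.999, 0.002], [-0.007, 0.002, -1.0]]
ft_force: [0.5, -0.6, -0.9]
gripper_width: 0.0753
```

Call:
drive_tool:
  dp:
    - [0.2,4.5,0]
    - [0.2,4.5,0]
    - [0.2,4.5,0]
    - [0.2,4.5,0]
    - [0.2,4.5,0]
  dr:
    - [0,0,0]
    - [0,0,0]
    - [0,0,0]
    - [0,0,0]
    - [0,0,0]

```text
time: 10.0
tcp_pos: [0.5242, 0.1592, 0.4209]
tool_rot: [[-0.999, 0.048, 0.0], [0.048, 0.999, 0.0], [-0.0, 0.0, -1.0]]
ft_force: [0.8, 0.6, 0.1]
gripper_width: 0.0752
```

Run:
```python
from h import *
T=shot('top','top3');S=shot('side','side3'); s=sensors.get_state(); print(s['gripper_width'],s['tcp_pos'],s['ft_force'],s['qpos'])
for n,d in(('top',T),('side',S)):
  for t in('crate_mid','crate_board','skip_bar'): print(n,t,look(t,n,d))
a=cv2.resize(T['img'][150:290,190:390,::-1],None,fx=2,fy=2,interpolation=3); b=cv2.resize(S['img'][80:360,200:360,::-1],None,fx=2,fy=2,interpolation=3)
a=cv2.copyMakeBorder(a,0,b.shape[0]-a.shape[0],0,0,0)
cv2.imwrite('pics/c3.png',np.hstack([a,b]))
```

```text
0.07501060519071058 [0.52366878 0.16413263 0.41974787] [-0.00370522  0.02018549 -0.44081719] [-1.08380625  0.09904616  0.73769302  1.62768616 -0.06653614  1.44238723
  1.1903617 ]
top crate_mid [([0.518, -0.009, 0.009], 0.64)]
top crate_board [([0.518, -0.01, 0.002], 0.69)]
top skip_bar [([0.517, 0.067, 0.241], 0.77)]
side crate_mid [([0.515, -0.071, 0.028], 0.79)]
side crate_board [([0.517, -0.068, 0.025], 0.79)]
side skip_bar [([0.516, -0.068, 0.03], 0.61), ([0.524, 0.182, 0.225], 0.6)]
```

View pics/c3.png

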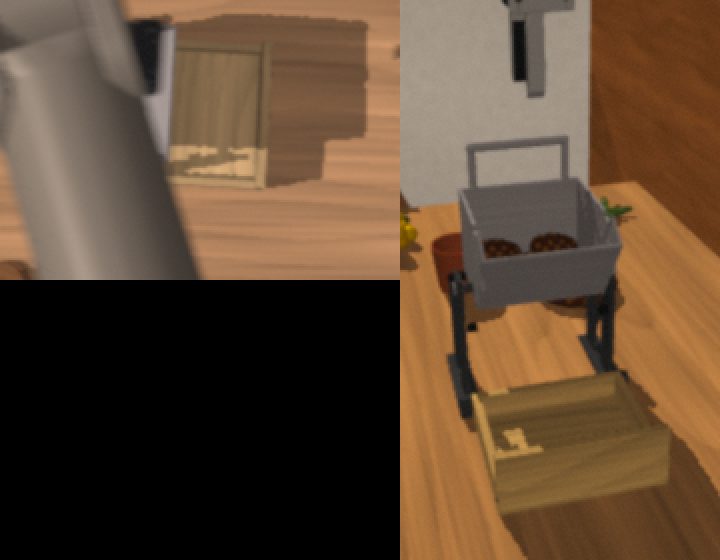

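Run:
```python
from fit import *
T=cams.get_image('top');S=cams.get_image('side')
t=lambda l,q:(T,(190,150),2,l,q); s=lambda l,q:(S,(200,80),2,l,(q[0]-400,q[1]))
c=[t((.1,-.09,.08),(268,43)),t((-.1,-.09,.08),(266,187)),s((-.1,-.09,.08),(496,459)),s((.1,-.09,.08),(669,429)),s((-.1,-.09,0),(500,509)),s((.1,-.09,0),(668,482))]
x,r=fit(c,[.519,.015,-.04]);print('crate',x.round(4),np.degrees(x[2]));print(r.tolist())
for p in([.528,.242,.32],[.524,.242,.32],[.528,.242,.325]): print((proj(S,p)-[200,80])*2+[400,0],(proj(T,p)-[180,140])*3)
```

```text
crate [ 0.5203  0.0153 -0.0363] -2.0825838903277365
[[2.1, -1.9], [-0.1, 0.0], [-0.5, -0.6], [1.1, -1.3], [-0.9, 2.3], [-0.5, -0.6]]
[517.36609131 141.27914091] [ 41.8668767  145.52406064]
[514.36525911 141.57934785] [ 41.68896597 150.7961869 ]
[517.24719023 137.54457702] [ 40.89022633 144.64563509]
```

Call:
drive_tool:
  dp:
    - [0.1,3.9,0]
    - [0.1,3.9,0]
    - [0,0,-3.5]
    - [0,0,-3.5]
    - [0,0,-3.8]
  dr:
    - [0,0,0]
    - [0,0,0]
    - [0,0,0]
    - [0,0,0]
    - [0,0,0]

```text
time: 11.0
tcp_pos: [0.5269, 0.2356, 0.3116]
tool_rot: [[-0.999, 0.048, 0.001], [0.048, 0.999, 0.001], [-0.001, 0.001, -1.0]]
ft_force: [0.3, -0.0, -0.2]
gripper_width: 0.0751
```

Call:
drive_tool:
  dp:
    - [0,0,0]
    - [0,0,0]
    - [0,0,0]
    - [0,0,0]
    - [0,0,0]
  dr:
    - [0,0,0]
    - [0,0,0]
    - [0,0,0]
    - [0,0,0]
    - [0,0,0]
  gripper: 1
  squeeze: 10

```text
time: 11.5
tcp_pos: [0.5272, 0.2361, 0.3137]
tool_rot: [[-0.999, 0.048, 0.001], [0.048, 0.999, 0.001], [-0.001, 0.001, -1.0]]
ft_force: [-0.6, 0.0, 0.2]
gripper_width: 0.0385
```

Call:
drive_tool:
  dp:
    - [0,0,0]
    - [0,0,0]
    - [0,0,0]
    - [0,0,0]
    - [0,0,0]
  dr:
    - [0,0,0]
    - [0,0,0]
    - [0,0,0]
    - [0,0,0]
    - [0,0,0]

```text
time: 12.0
tcp_pos: [0.5268, 0.2363, 0.3127]
tool_rot: [[-0.999, 0.048, 0.0], [0.048, 0.999, 0.0], [-0.0, 0.0, -1.0]]
ft_force: [-0.7, 3.4, 3.2]
gripper_width: 0.0116
```

Call:
drive_tool:
  dp:
    - [-0.07,-1.59,0.77]
    - [-0.07,-1.66,0.61]
    - [-0.07,-1.71,0.44]
    - [-0.07,-1.75,0.27]
    - [-0.07,-1.76,0.09]
  dr:
    - [0,0,0]
    - [0,0,0]
    - [0,0,0]
    - [0,0,0]
    - [0,0,0]

```text
time: 12.5
tcp_pos: [0.5229, 0.1492, 0.3341]
tool_rot: [[-0.999, 0.049, -0.001], [0.049, 0.999, -0.0], [0.001, -0.0, -1.0]]
ft_force: [2.7, 0.9, -12.9]
gripper_width: 0.0118
```

Call:
drive_tool:
  dp:
    - [-0.07,-1.77,-0.2]
    - [-0.07,-1.74,-0.3]
    - [-0.07,-1.72,-0.45]
    - [-0.07,-1.66,-0.61]
    - [-0.07,-1.59,-0.76]
  dr:
    - [0,0,0]
    - [0,0,0]
    - [0,0,0]
    - [0,0,0]
    - [0,0,0]

```text
time: 13.0
tcp_pos: [0.5197, 0.0652, 0.3104]
tool_rot: [[-0.999, 0.048, 0.0], [0.048, 0.999, 0.0], [-0.0, 0.0, -1.0]]
ft_force: [5.5, 5.6, -11.2]
gripper_width: 0.0116
```

Call:
drive_tool:
  dp:
    - [0,-1.51,-0.95]
    - [0,-1.41,-1.1]
    - [0,-1.29,-1.25]
    - [0,-1.17,-1.33]
    - [0,-1.03,-1.44]
  dr:
    - [0,0,0]
    - [0,0,0]
    - [0,0,0]
    - [0,0,0]
    - [0,0,0]

```text
time: 13.5
tcp_pos: [0.5177, 0.0027, 0.2485]
tool_rot: [[-0.999, 0.047, -0.004], [0.047, 0.999, 0.002], [0.004, 0.001, -1.0]]
ft_force: [-7.2, 17.4, -11.7]
gripper_width: 0.0115
```

Call:
drive_tool:
  dp:
    - [0,-0.8,-1.4]
    - [0,-0.5,-1.1]
    - [0,0,0]
  dr:
    - [0,0,0]
    - [0,0,0]
    - [0,0,0]

```text
time: 13.8
tcp_pos: [0.5189, -0.0088, 0.2235]
tool_rot: [[-0.999, 0.046, -0.002], [0.046, 0.999, 0.002], [0.002, 0.002, -1.0]]
ft_force: [0.6, 20.9, -10.0]
gripper_width: 0.015
```

Run:
```python
from h import *
T=shot('top','top4');S=shot('side','side4'); s=sensors.get_state(); print(s['gripper_width'],s['tcp_pos'],s['ft_force'],s['qpos'])
print(look('cone1_mid','top',T),look('cone1_mid','side',S))
a=cv2.resize(T['img'][150:290,190:390,::-1],None,fx=2,fy=2,interpolation=3); b=cv2.resize(S['img'][80:360,200:360,::-1],None,fx=2,fy=2,interpolation=3)
a=cv2.copyMakeBorder(a,0,b.shape[0]-a.shape[0],0,0,0)
cv2.imwrite('pics/c4.png',np.hstack([a,b]))
```

```text
0.014386784354581688 [ 0.51897778 -0.00819129  0.22406386] [  1.12414189  20.42250558 -10.2495213 ] [-0.81684334  0.20535482  0.82314168  1.97690346 -0.17798325  1.03307808
  1.61310733]
[] [([0.558, 0.025, 0.039], 0.6)]
```

View pics/c4.png

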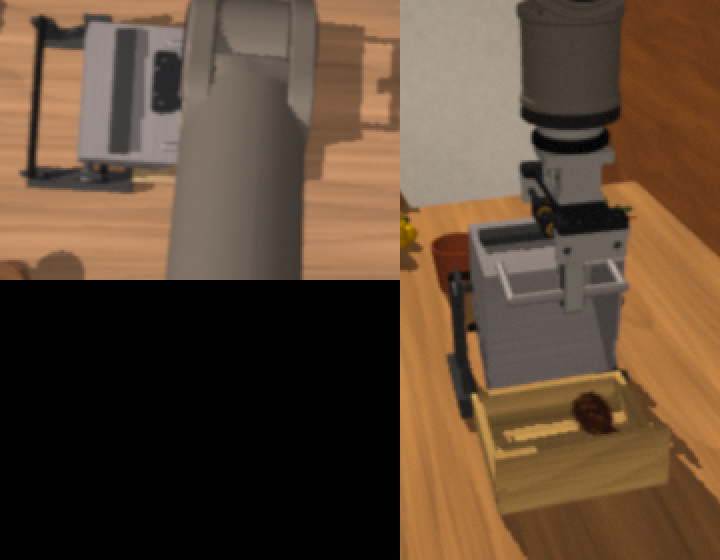

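Call:
drive_tool:
  dp:
    - [0,0.5,0.2]
    - [0,0,0]
    - [0,0,0]
    - [0,0,0]
    - [0,0,0]
  dr:
    - [0,0,0]
    - [0,0,0]
    - [0,0,0]
    - [0,0,0]
    - [0,0,0]
  gripper: 0.5

```text
time: 14.5
tcp_pos: [0.5198, -0.0061, 0.2274]
tool_rot: [[-0.999, 0.048, 0.0], [0.048, 0.999, -0.0], [-0.0, -0.0, -1.0]]
ft_force: [-0.7, 0.3, -1.1]
gripper_width: 0.0467
```

Call:
drive_tool:
  dp:
    - [0,0,2]
    - [0,0,3.5]
    - [0,0,4]
    - [0,0,4]
    - [0,0,0]
  dr:
    - [0,0,0]
    - [0,0,0]
    - [0,0,0]
    - [0,0,0]
    - [0,0,0]

```text
time: 15.0
tcp_pos: [0.5216, -0.0061, 0.3669]
tool_rot: [[-0.999, 0.048, 0.006], [0.048, 0.999, 0.002], [-0.006, 0.003, -1.0]]
ft_force: [1.8, -0.5, -0.6]
gripper_width: 0.0471
```

Run:
```python
from h import *
T=shot('top','top5');S=shot('side','side5'); s=sensors.get_state(); print(s['gripper_width'],s['tcp_pos'],s['ft_force'])
print(look('cone1_mid','top',T),look('cone1_mid','side',S))
b=cv2.resize(S['img'][140:360,210:350,::-1],None,fx=2.7,fy=2.7,interpolation=3)
cv2.imwrite('pics/c5.png',b)
```

```text
0.04730866508633617 [ 0.51994773 -0.00572273  0.36278361] [-0.12012157  0.37745149 -0.46746022]
[] [([0.582, 0.024, 0.039], 0.56)]
```

View pics/c5.png

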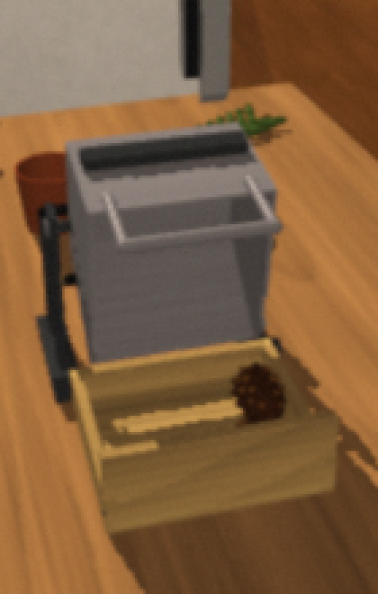

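Call:
drive_tool:
  dp:
    - [0,-4.5,0.5]
    - [0,-4.5,0.5]
    - [0,-4.5,0]
    - [0,-4.5,0]
    - [0,-4.5,0]
  dr:
    - [0,0,0]
    - [0,0,0]
    - [0,0,0]
    - [0,0,0]
    - [0,0,0]

```text
time: 15.7
tcp_pos: [0.5191, -0.2321, 0.3714]
tool_rot: [[-0.999, 0.047, -0.001], [0.047, 0.999, 0.0], [0.001, 0.0, -1.0]]
ft_force: [0.4, 0.4, 0.3]
gripper_width: 0.047
```

Run:
```python
from h import *
T=shot('top','top6'); s=sensors.get_state(); print(s['tcp_pos'],s['ft_force'])
print(look('cone1_mid','top',T))
b=cv2.resize(T['img'][150:280,190:370,::-1],None,fx=3,fy=3,interpolation=3)
cv2.imwrite('pics/c6.png',b)
```

```text
[ 0.51720164 -0.23955305  0.37154297] [-4.72233176 -1.75431897 -3.04235029]
[([0.586, 0.024, 0.045], 0.51)]
```

View pics/c6.png

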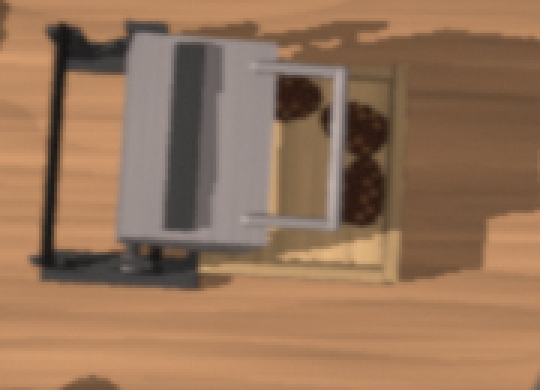

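Call:
drive_tool:
  dp:
    - [0,4.5,0]
    - [0,4.5,0]
    - [0,4.5,0]
    - [0,4.5,0]
    - [0,4.5,0]
  dr:
    - [0,0,0]
    - [0,0,0]
    - [0,0,0]
    - [0,0,0]
    - [0,0,0]

```text
time: 16.3
tcp_pos: [0.5189, -0.0037, 0.3715]
tool_rot: [[-0.999, 0.048, -0.001], [0.048, 0.999, -0.0], [0.001, -0.0, -1.0]]
ft_force: [0.8, -0.2, -0.6]
gripper_width: 0.047
```

Call:
drive_tool:
  dp:
    - [0,0,-3]
    - [0,0,-3]
    - [0,0,0]
    - [0,0,0]
  dr:
    - [0,0,0]
    - [0,0,0]
    - [0,0,0]
    - [0,0,0]

```text
time: 16.7
tcp_pos: [0.5194, -0.0059, 0.3124]
tool_rot: [[-0.999, 0.049, -0.001], [0.049, 0.999, -0.001], [0.001, -0.001, -1.0]]
ft_force: [0.4, 0.7, 0.2]
gripper_width: 0.0471
```

Call:
drive_tool:
  dp:
    - [0,-0.1,-3.5]
    - [0,0,-3.4]
    - [0,0,-2]
    - [0,0,0]
    - [0,0,0]
  dr:
    - [0,0,0]
    - [0,0,0]
    - [0,0,0]
    - [0,0,0]
    - [0,0,0]

```text
time: 17.2
tcp_pos: [0.5205, -0.007, 0.2248]
tool_rot: [[-0.999, 0.048, 0.001], [0.048, 0.999, -0.0], [-0.001, -0.0, -1.0]]
ft_force: [0.2, 0.3, 0.1]
gripper_width: 0.0467
```

Call:
drive_tool:
  dp:
    - [0,0,0]
    - [0,0,0]
    - [0,0,0]
    - [0,0,0]
    - [0,0,0]
  dr:
    - [0,0,0]
    - [0,0,0]
    - [0,0,0]
    - [0,0,0]
    - [0,0,0]
  gripper: 1
  squeeze: 12

```text
time: 17.7
tcp_pos: [0.5198, -0.0073, 0.2236]
tool_rot: [[-0.999, 0.048, 0.0], [0.048, 0.999, -0.001], [-0.0, -0.001, -1.0]]
ft_force: [-0.4, -0.5, -1.8]
gripper_width: 0.0115
```

Call:
drive_tool:
  dp:
    - [0,0,0]
    - [0,0,0]
  dr:
    - [0,0,0]
    - [0,0,0]

```text
time: 17.9
tcp_pos: [0.5198, -0.0073, 0.2236]
tool_rot: [[-0.999, 0.048, 0.0], [0.048, 0.999, -0.001], [-0.0, -0.001, -1.0]]
ft_force: [-0.7, -5.4, 4.3]
gripper_width: 0.0115
```

Call:
drive_tool:
  dp:
    - [0.07,0.72,1.55]
    - [0.07,0.88,1.5]
    - [0.07,1.03,1.42]
    - [0.07,1.17,1.31]
    - [0.07,1.29,1.2]
  dr:
    - [0,0,0]
    - [0,0,0]
    - [0,0,0]
    - [0,0,0]
    - [0,0,0]

```text
time: 18.4
tcp_pos: [0.5233, 0.0418, 0.2944]
tool_rot: [[-0.999, 0.051, 0.0], [0.051, 0.999, -0.002], [-0.0, -0.002, -1.0]]
ft_force: [-2.9, -10.9, 9.4]
gripper_width: 0.0116
```

Call:
drive_tool:
  dp:
    - [0.07,1.41,1.05]
    - [0.07,1.51,0.92]
    - [0.07,1.59,0.76]
    - [0.07,1.66,0.6]
    - [0.07,1.72,0.4]
  dr:
    - [0,0,0]
    - [0,0,0]
    - [0,0,0]
    - [0,0,0]
    - [0,0,0]

```text
time: 18.9
tcp_pos: [0.527, 0.1238, 0.3313]
tool_rot: [[-0.999, 0.048, 0.001], [0.048, 0.999, 0.0], [-0.001, 0.001, -1.0]]
ft_force: [2.6, -1.8, 1.3]
gripper_width: 0.0115
```

Call:
drive_tool:
  dp:
    - [0,1.74,0.27]
    - [0,1.77,0.08]
    - [0,1.76,-0.09]
    - [0,1.75,-0.27]
    - [0,1.4,-0.34]
  dr:
    - [0,0,0]
    - [0,0,0]
    - [0,0,0]
    - [0,0,0]
    - [0,0,0]

```text
time: 19.4
tcp_pos: [0.5272, 0.209, 0.3268]
tool_rot: [[-0.999, 0.047, 0.001], [0.047, 0.999, 0.0], [-0.001, 0.0, -1.0]]
ft_force: [7.7, -0.7, -0.1]
gripper_width: 0.0119
```

Call:
drive_tool:
  dp:
    - [0,0.8,-0.25]
    - [0,0.8,-0.3]
    - [0,0.8,-0.34]
    - [0,0.6,-0.3]
    - [0,0,0]
  dr:
    - [0,0,0]
    - [0,0,0]
    - [0,0,0]
    - [0,0,0]
    - [0,0,0]

```text
time: 19.9
tcp_pos: [0.5269, 0.239, 0.3145]
tool_rot: [[-0.999, 0.047, 0.001], [0.047, 0.999, -0.0], [-0.001, -0.0, -1.0]]
ft_force: [4.0, 0.8, 0.4]
gripper_width: 0.0115
```

Call:
drive_tool:
  dp:
    - [0,0.2,-0.1]
    - [0,0.2,-0.1]
    - [0,0,0]
  dr:
    - [0,0,0]
    - [0,0,0]
    - [0,0,0]

```text
time: 20.2
tcp_pos: [0.5269, 0.2419, 0.3129]
tool_rot: [[-0.999, 0.048, 0.0], [0.048, 0.999, -0.0], [-0.0, -0.0, -1.0]]
ft_force: [5.0, 0.5, 0.6]
gripper_width: 0.0113
```

Call:
drive_tool:
  dp:
    - [0,0.2,-0.1]
    - [0,0,0]
    - [0,0,0]
  dr:
    - [0,0,0]
    - [0,0,0]
    - [0,0,0]

```text
time: 20.5
tcp_pos: [0.527, 0.2423, 0.3124]
tool_rot: [[-0.999, 0.049, 0.0], [0.049, 0.999, -0.001], [-0.0, -0.001, -1.0]]
ft_force: [2.3, -6.5, 6.8]
gripper_width: 0.0111
```

Call:
drive_tool:
  dp:
    - [0,-0.1,0]
    - [0,0,0]
    - [0,0,0]
    - [0,0,0]
    - [0,0,0]
  dr:
    - [0,0,0]
    - [0,0,0]
    - [0,0,0]
    - [0,0,0]
    - [0,0,0]
  gripper: 0.4

```text
time: 21.0
tcp_pos: [0.5266, 0.2425, 0.312]
tool_rot: [[-0.999, 0.048, -0.0], [0.048, 0.999, -0.0], [0.0, -0.0, -1.0]]
ft_force: [-0.1, 0.7, 0.2]
gripper_width: 0.0478
```

Call:
drive_tool:
  dp:
    - [0,0,1.5]
    - [0,0,3.5]
    - [0,0,4]
    - [0,0,3]
    - [0,0,0]
  dr:
    - [0,0,0]
    - [0,0,0]
    - [0,0,0]
    - [0,0,0]
    - [0,0,0]

```text
time: 21.5
tcp_pos: [0.528, 0.2424, 0.437]
tool_rot: [[-0.999, 0.048, 0.005], [0.048, 0.999, 0.004], [-0.005, 0.004, -1.0]]
ft_force: [0.8, 0.0, -0.6]
gripper_width: 0.0562
```

Call:
drive_tool:
  dp:
    - [-2,4,0]
    - [-2,4,0]
    - [-2,4,0]
    - [-2,4,0]
    - [-2,4,0]
  dr:
    - [0,0,0]
    - [0,0,0]
    - [0,0,0]
    - [0,0,0]
    - [0,0,0]

```text
time: 22.0
tcp_pos: [0.4256, 0.4437, 0.4326]
tool_rot: [[-0.999, 0.048, -0.0], [0.048, 0.999, 0.0], [0.0, 0.0, -1.0]]
ft_force: [0.8, 0.1, -0.2]
gripper_width: 0.0566
```

Call:
drive_tool:
  dp:
    - [0,0,0]
    - [0,0,0]
    - [0,0,0]
  dr:
    - [0,0,0]
    - [0,0,0]
    - [0,0,0]

```text
time: 22.3
tcp_pos: [0.4274, 0.4413, 0.4324]
tool_rot: [[-0.999, 0.049, 0.0], [0.049, 0.999, -0.0], [-0.0, -0.0, -1.0]]
ft_force: [0.9, 0.4, 0.5]
gripper_width: 0.0564
```

Run:
```python
from h import *
T=shot('top','top7');S=shot('side','side7'); s=sensors.get_state(); print(s['tcp_pos'],s['ft_force'],s['qd'].round(3))
print(look('cone1_mid','top',T))
a=cv2.resize(T['img'][130:290,130:370,::-1],None,fx=2,fy=2,interpolation=3); b=cv2.resize(S['img'][120:360,200:350,::-1],None,fx=2,fy=2,interpolation=3)
a=cv2.copyMakeBorder(a,0,b.shape[0]-a.shape[0],0,0,0)
cv2.imwrite('pics/c7.png',np.hstack([a,b]))
```

```text
[0.42755336 0.441122   0.43251149] [ 0.23884982 -0.25224945  0.67181096] [ 0.001  0.    -0.005 -0.002 -0.002 -0.001 -0.001]
[([0.584, 0.029, 0.045], 0.7)]
```

View pics/c7.png

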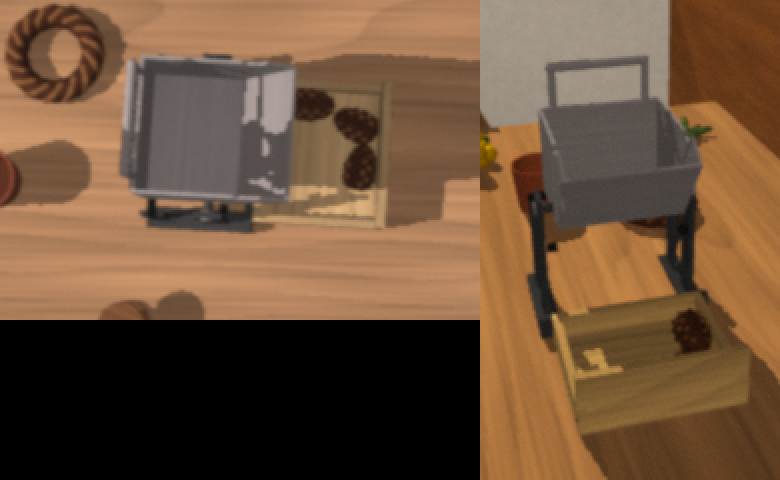

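The last picture shows the bin upright and empty, with the crate home against the rail. All three cones are in the crate (about (313,104), (356,125) and (359,165)), and the arm is clear.

```bash
python3 -c "
from cell import env; print(env.job_done())"
```

```text
the job is handed in; nothing more can be done
None
```

The whole task was carried out and handed in at about 22 s. The hand-in gives no verdict, so what follows rests on my own checks.

- **Crate:** I pinched it by its high board and slid it until I felt it touch the rail. A fit from both cameras then put it about 2 mm from the dock and within 1° of square, with the high board outwards. I did not repeat that fit at the end, but the last picture shows the crate in place.
- **Dumping:** I led the bin by its bar to the stop and let go. A top picture with the arm clear showed all three cones in the crate.
- **Return:** I took the bar again and eased the bin back at up to about 1 rad/s, slower near the end. I stopped when I felt it settle on the rest, then let go.
- **Last pictures:** the bin is upright and empty, the three cones are in the crate, and the robot touches nothing. I never took the arm near the glue bottle, pot, spool or vine ring; I did not measure them again.

Some readings were weak or off:

- **Cones:** the cone network reported only one of the three in the crate. The other two I counted by eye.
- **Corner:** one crate corner I picked in the first side picture was about 8 pixels off, so I left it out.
- **Forces:** contact forces were about 25 N while seating the crate and 20 N in y (about 23 N in all) against the bin's dump stop, more than ideal but within limits.

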